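# Leak-check the cover seam of an incubation chamber

### The job

Turn the gas dial on top of the incubation chamber clockwise to the long mark on its scale. Then take the pen-shaped leak detector out of its stand and pass its tip along the seam at the foot of the chamber's cover, under the lifting bar, from the clip nearer the robot's base to the farther one, steadily and slowly (five seconds or more), within a centimetre of the seam and without pressing on the chamber. Stand the pen back in its stand, and leave the dial on its mark and everything else where it is.

Things in the scene. Friction and masses are not known exactly. Their poses are not given: they have to be found in the camera images.
- chamber: White incubation chamber, fixed. Origin: centre of its underside on the table; its own -x is its front, z up. Base 200 (x) x 280 (y) x 60 high; on it a bare-metal box cover, x -30 to +95, y -120 to +120, up to z = 180, so that a ledge 70 mm deep is left in front of the cover.
- bar (a point): Middle of the round lifting bar (10 mm thick, along y from -105 to +105, a standoff to the cover at each end), 30 mm out from the cover's front wall and 85 mm above the ledge. Axes as the chamber's. The seam is reached by leaning the pen back under this bar, 30 to 50 degrees from vertical; at 40 some 14 mm are left between handle and bar.
- seam (a point): Middle of the seam, the dark straight line in the inside corner where the cover's upright front wall meets the ledge; axes as the chamber's (y along the seam, -x out of the wall, z up). The stretch to follow lies between the two clips, from about y = +70 mm (near end) to about -70 mm (far end).
- clip_near (a point): Foot, at the cover's wall, of the steel clip at the near end of the seam (95 mm from its middle, towards the chamber's +y, always the nearer to the robot). 20 mm wide along the seam, 27 high, 32 deep.
- clip_far (a point): The same for the equal clip at the far end of the seam (chamber's -y).
- dial (a joint): Angle of the black bar knob on top of the cover (rad): 0 when its white pointer line points to the chamber's front (-x), growing clockwise from above. Ticks every 15 degrees; the long broad mark, the target, is at 1.571 (pointer to the chamber's +y). It starts short of the mark and stays where it is left; stop at 2.6.
- dial_grip (a point): On the knob's axis, 37 mm above the cover's top, at the height to grip. Turns with the knob: its x axis runs along the knob's bar, the white pointer at its -x. The bar is 42 long, 14 wide, its top 7 mm above this point; a disc 44 across lies 23 mm below it.
- pen: Leak-detector pen. Origin: the end of its tip; z runs up along the pen. A steel probe 9 mm thick (6 at the tip) from 0 to 80, then a white handle, square, 26 x 26, sides along its x and y, from z = 80 to 140. About 90 g. It starts upright in its stand, probe down, the handle's shoulder on the stand's rim.
- stand: Grey round stand, fixed: foot 90 mm across, post 44 mm across and 92 high, with a 20 mm bore down from the top, closed at the bottom. Origin: centre of its underside. With the pen in it, the pen's tip is 12 mm above the table.
- rack: Green tube rack with microtubes, fixed bystander, 100 x 64 mm, 79 high over the caps; origin under its centre. It stands beside the pen's stand, on either side.
- marker: Yellow highlighter lying flat, 122 x 26 x 16, a bystander.
- dish: Stack of clear petri dishes, 90 across, 30 high, a bystander.
- tape: Roll of tape lying flat, 100 across, 24 high, a bystander.
- beaker: Clear plastic beaker, 72 across, 90 high, a bystander.
- tipbox: Blue pipette-tip box, 120 x 80 x 64, a bystander.
- reagent: White jar with a blue cap, 60 across, 100 high, a bystander.

How it is judged (in metres and radians):
On the way, in this order (a step that is already met when the one before it is completed fails the run):
1. the dial's pointer is at rest on the long mark (value of joint dial between 1.451 and 1.691 rad and velocity of joint dial between -0.1 and 0.1 rad/s), for 0.3 s.
2. the pen's tip passes slowly along the seam, within about 1 cm of it: stretch 1 of 7 (at the near clip) (x of pen in the frame of seam between -0.011 and 0.006 m and z of pen in the frame of seam between -0.004 and 0.011 m and y of pen in the frame of seam between 0.05 and 0.08 m), for 0.25 s.
3. the pen's tip passes slowly along the seam, within about 1 cm of it: stretch 2 of 7 (x of pen in the frame of seam between -0.011 and 0.006 m and z of pen in the frame of seam between -0.004 and 0.011 m and y of pen in the frame of seam between 0.03 and 0.05 m), for 0.25 s.
4. the pen's tip passes slowly along the seam, within about 1 cm of it: stretch 3 of 7 (x of pen in the frame of seam between -0.011 and 0.006 m and z of pen in the frame of seam between -0.004 and 0.011 m and y of pen in the frame of seam between 0.01 and 0.03 m), for 0.25 s.
5. the pen's tip passes slowly along the seam, within about 1 cm of it: stretch 4 of 7 (x of pen in the frame of seam between -0.011 and 0.006 m and z of pen in the frame of seam between -0.004 and 0.011 m and y of pen in the frame of seam between -0.01 and 0.01 m), for 0.25 s.
6. the pen's tip passes slowly along the seam, within about 1 cm of it: stretch 5 of 7 (x of pen in the frame of seam between -0.011 and 0.006 m and z of pen in the frame of seam between -0.004 and 0.011 m and y of pen in the frame of seam between -0.03 and -0.01 m), for 0.25 s.
7. the pen's tip passes slowly along the seam, within about 1 cm of it: stretch 6 of 7 (x of pen in the frame of seam between -0.011 and 0.006 m and z of pen in the frame of seam between -0.004 and 0.011 m and y of pen in the frame of seam between -0.05 and -0.03 m), for 0.25 s.
8. the pen's tip passes slowly along the seam, within about 1 cm of it: stretch 7 of 7 (at the far clip) (x of pen in the frame of seam between -0.011 and 0.006 m and z of pen in the frame of seam between -0.004 and 0.011 m and y of pen in the frame of seam between -0.08 and -0.05 m), for 0.25 s.
At the end, for the whole second after the job is handed in: The dial is within 0.12 rad of the long mark (1.571). The pen stands at rest and released in its stand: upright within 0.1 rad, its tip within 10 mm of the stand's axis and 7 to 16 mm above the table, the shoulder on the rim (value of joint dial between 1.451 and 1.691 rad and horizontal distance between pen and stand below 0.01 m and z of pen in the frame of stand between 0.007 and 0.016 m and angle between pen's own z axis and vertical below 0.1 rad and linear speed of pen below 0.02 m/s); the robot touches nothing.
It fails at once if the pen presses on or strikes the chamber with more than 10 N (contact force between pen and chamber above 10 N).
It fails at once if a bystander is shifted by more than 30 mm (distance of any of marker, dish, tape, beaker, tipbox, reagent from where it was at the start of the episode above 0.03 m).
It also fails if it takes over 64 s, if anything falls off the work surface, if the arm or the gripper's body presses on something with over 40 N, if the wrist force passes 120 N, or if a joint passes its speed limit or range.

### The arm

A 6-joint arm with a two-finger parallel gripper is mounted at the origin on the work surface. World frame = base frame: x ahead of the robot, y to its left, z up, the work surface at z = 0. Lengths are in mm, angles in rad, forces in N, time in s.
With the tool pointing down it reaches from about 350 to 875 mm from the base axis. Payload 4.2 kg.
Tool frame: the origin (TCP) lies at the very end of the fingers, on their centre line; the grasp point (between the pads) lies 19 mm behind it; z points along the fingers, y is the line along which they close (so a half turn about z gives the same grasp; the last joint's range is limited). The gripper opens to 87 mm and grips with 3 to 60 N. Pads are 19 mm wide; open, the fingers measure 117 mm over their backs; the gripper's body (75 mm by 190 mm) begins 51 mm behind the grasp point.
Start: joints at [-1.037, 0.385, 0.008, 0, -1.194, -0.259], TCP at [169.613, -601.524, 222.55] pointing down, gripper open.
Joint ranges: [-3.14, 3.14], [-1.21, 2.06], [-1.07, 1.41], [-3.16, 2.05], [-2.99, -0.16], [-3.1, 3.1]. Speed limits (rad/s): [2.79, 2.79, 3.14, 3.14, 3.14, 3.14].

### API

Orientations are given as a 3x3 rotation matrix whose columns are the frame's x, y, z axes.
In Python, from rig import manip gives the robot as it stands. The module is installed in compiled form; this text tells all that it offers.
- The arm moves only by the shell command python3 -m creep 'ROWS'. ROWS is JSON, one flat list of numbers, 5 for each row, row after row: the shift along the tool's x, y, z normalised to -1 to 1, where 1 is 60 cm, then the turn about the tool's z normalised to -1 to 1, where 1 is 90 degrees, then the opening, from 0 (shut) to 1 (fully open). In form: [tx, ty, tz, turn, claw, tx, ty, tz, turn, claw, ...]. A call has exactly 5 rows; each row is the pose to reach, as a shift and turn from the pose commanded when the call began, along the tool's axes at that moment; what a row does not reach only later rows make up. A row lasts 1/10 s, in which the tool goes at most 50 mm and 8.59 degrees, less where a joint would pass 70% of its speed; a pose out of reach is approached as far as the arm can. A call with a number of a shift or a turn outside -1 to 1 is refused whole. A call with a gripper value outside its range is refused whole. The fingers move at their own pace and stop on an object; the grip force is fixed at half the most. Time passes only in rows, so rows that repeat a pose let the fingers close, or fill a call up. It gives the time, the measured TCP pose, the force, the opening and the grip force at its end, in the units of the state.
- manip.observe(): the state, without advancing time (a new reading comes with each control period).
- manip.read_camera(name): name is "side" or "top" or "wrist"; returns the picture (420x560x3 uint8, red, green, blue); there is no depth.
- manip.camera_model(name): a dict with "camera_matrix" (3x3 intrinsics, pixels), "k1" (the pictures are not rectified: a ray, as slopes to the right and down, at radius r is drawn at 1 + k1 r^2 times it, then the intrinsics apply), "extrinsics" (4x4, takes a point from camera to world coordinates). Camera axes: x right, y up, looking along -z (the intrinsics and any distortion apply to the point x, -y, -z); pixel columns grow to the right and rows downward; lengths in mm; the calibration is good to about 2 mm. A picture is of the moment at which its call begins: read the wrist's pose just before it. camera_model takes no time and is no camera call; for the wrist camera it gives the pose at the moment of the call.
- manip.sign_off(): hands the job in; it is judged then, once.
The state is a dict: "time_s": time; "qpos": joint angles; "qvel": joint speeds; "effort": joint torques, N m; "ee_pos": TCP position; "tool_rot": TCP orientation; "contact_force": force on the tool from outside, world axes, zero at the start; "ft_torque": the same for the moment, N m; "width": opening from 0.0 (shut) to 1.0 (fully open); "grasp_force": force on a finger pad.
Only numpy, scipy, OpenCV 4.12 (cv2) and the standard library are available. Lean on these libraries where they do the work, as an engineer would, in place of code of your own. Each camera call takes 0.05 s, during which the arm holds its last target. There are 200 camera calls.

## Working session

There is one attempt and no reset: what is moved stays moved. The work goes in short steps, Python scripts to look and compute and a shell command to move; the robot and the scene stay as the last step left them, time stands still between calls to the robot, and variables do not carry over. Pictures are saved under pics/ and viewed, at most 10 in all, crops included, and the job is handed in when it is done.

```bash
mkdir -p pics
cat > h.py <<'E'
import numpy as np, cv2
from rig import manip
def snap(n,f):
    s=manip.observe(); m=manip.camera_model(n); im=manip.read_camera(n)
    cv2.imwrite(f'pics/{f}.png',im[:,:,::-1]); np.savez(f'pics/{f}.npz',K=m['camera_matrix'],k=m['k1'],E=m['extrinsics'],im=im)
    return s
def load(f): return np.load(f'pics/{f}.npz')
def ray(c,uv):
    K=c['K'];E=c['E']; p=cv2.undistortPoints(np.array([[uv]],float),K,np.array([float(c['k']),0,0,0]))[0,0]
    d=E[:3,:3]@np.array([p[0],-p[1],-1.]); return E[:3,3],d
def onz(f,uv,z):
    o,d=ray(load(f),uv); return o+d*(z-o[2])/d[2]
def proj(f,P):
    c=load(f);E=c['E'];q=E[:3,:3].T@(np.asarray(P,float)-E[:3,3]); x,y=q[0]/-q[2],-q[1]/-q[2]; r=1+float(c['k'])*(x*x+y*y)
    return (c['K']@[x*r,y*r,1])[:2]
def tri(a,ua,b,ub):
    A=np.zeros((3,3));v=np.zeros(3)
    for f,u in((a,ua),(b,ub)):
        o,d=ray(load(f),u);d/=np.linalg.norm(d);M=np.eye(3)-np.outer(d,d);A+=M;v+=M@o
    return np.linalg.solve(A,v)
E
python3 - <<'E'
from h import *
np.set_printoptions(precision=4,suppress=True)
for n in('top','side','wrist'):
    snap(n,n+'0'); c=load(n+'0'); print(n,c['K'].tolist(),c['k'],c['E'].round(3).tolist())
s=manip.observe();print({k:np.round(v,3).tolist() for k,v in s.items()})
E
```

```text
top [[521.4542999859727, 0.0, 274.58324576798714], [0.0, 521.4542999859727, 208.78421548083566], [0.0, 0.0, 1.0]] 0.008058325291437338 [[-0.019, 0.987, -0.16, 290.038], [-1.0, -0.016, 0.02, -41.465], [0.017, 0.16, 0.987, 1603.39], [0.0, 0.0, 0.0, 1.0]]
side [[431.1214112067597, 0.0, 281.8578887696628], [0.0, 431.1214112067597, 208.49231918692254], [0.0, 0.0, 1.0]] -0.008358533283927326 [[-0.877, 0.367, -0.312, 203.366], [-0.481, -0.658, 0.579, 535.388], [0.007, 0.657, 0.754, 906.964], [0.0, 0.0, 0.0, 1.0]]
wrist [[326.65226335690556, 0.0, 279.1304464562763], [0.0, 326.65226335690556, 215.55896091862186], [0.0, 0.0, 1.0]] 0.023358646535646534 [[-0.272, -0.926, -0.261, 97.041], [0.962, -0.261, -0.076, -621.453], [0.003, -0.272, 0.962, 383.326], [0.0, 0.0, 0.0, 1.0]]
{'time_s': 0.15, 'qpos': [-1.037, 0.385, 0.007, -0.0, -1.194, -0.259], 'qvel': [-0.002, -0.001, 0.003, 0.002, -0.0, 0.0], 'effort': [-0.0, -39.105, 18.759, 4.222, 0.012, -0.0], 'ee_pos': [169.461, -601.113, 221.701], 'tool_rot': [[-0.963, -0.271, -0.001], [-0.271, 0.963, 0.002], [0.0, 0.002, -1.0]], 'contact_force': [0.025, 0.133, 0.399], 'ft_torque': [0.013, 0.013, 0.045], 'grasp_force': 0.0, 'width': 1.002}
```

View pics/top0.png

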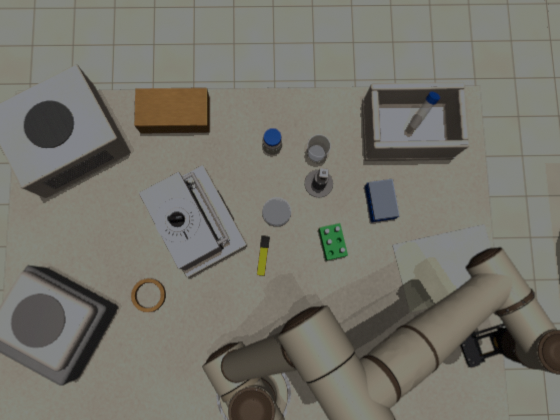

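View pics/side0.png

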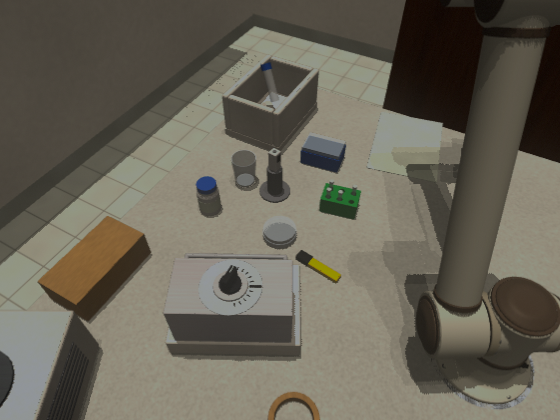

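Run:
```python
from h import *
t=cv2.imread('pics/top0.png');s=cv2.imread('pics/side0.png')
a=cv2.resize(t[160:280,130:250],(400,400),interpolation=3)
b=cv2.resize(s[250:360,160:310],(400,293),interpolation=3)
c=cv2.resize(t[130:210,295:345],(125,200),interpolation=3);d=cv2.resize(s[140:210,250:300],(143,200),interpolation=3)
o=np.zeros((600,800,3),np.uint8);o[:400,:400]=a;o[:293,400:]=b;o[400:,:125]=c;o[400:,150:293]=d
e=cv2.resize(s[255:320,195:270],(346,300),interpolation=3);o[300:,400:746]=e
cv2.imwrite('pics/comp.png',o)
for n,uv,z in(('knob',(177,219),217),('stand foot',(319,183),0),('penhandle',(322,173),130)):print(n,onz('top0',uv,z).round(1))
print('pen tri',tri('top0',(322,172),'side0',(274,152)).round(1))
```

```text
knob [491.  191.9 217. ]
stand foot [ 629.5 -215.4    0. ]
penhandle [ 631.4 -211.   130. ]
pen tri [ 629.6 -208.8  150.1]
```

View pics/comp.png

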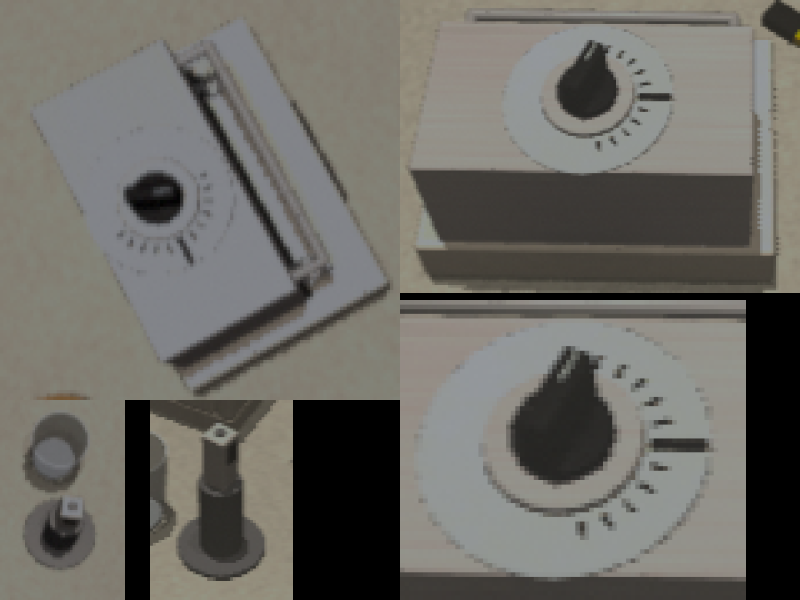

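Run:
```python
from h import *
f=lambda x,y:(130+(x+.5)/400*120-.5,160+(y+.5)/400*120-.5)
C=[onz('top0',f(*p),180)[:2] for p in((35,108),(165,40),(308,290),(165,360))]
B=[onz('top0',f(*p),60)[:2] for p in((243,18),(388,288),(195,390))]
for p in C+B:print(p.round(1))
for a,b in((C[1],C[2]),(C[0],C[3]),(B[0],B[1])): d=a-b;print('yaw of -y axis len',np.linalg.norm(d),np.degrees(np.arctan2(d[1],d[0])))
for a,b in((C[1],C[0]),(C[2],C[3]),(B[1],B[2])): d=a-b;print('-x axis',np.linalg.norm(d),np.degrees(np.arctan2(d[1],d[0])))
s=manip.observe();print(manip.camera_model('wrist')['extrinsics'].round(3).tolist())
R=s['tool_rot'];T=np.eye(4);T[:3,:3]=R;T[:3,3]=s['ee_pos'];print((np.linalg.inv(T)@manip.camera_model('wrist')['extrinsics']).round(3))
```

```text
[573.3 300.5]
[629.6 193.6]
[418.1  74.9]
[363.2 190.9]
[677.7 143. ]
[429.4  13.7]
[342.7 184. ]
yaw of -y axis len 242.5687421860024 29.320520079684247
yaw of -y axis len 236.97440179075627 27.557294510126084
yaw of -y axis len 279.8989051289664 27.50415405811306
-x axis 120.79150882726685 -62.23033823671512
-x axis 128.35300089296692 -64.68942596712706
-x axis 191.05670930209595 -62.99985113014702
[[-0.272, -0.926, -0.261, 97.051], [0.962, -0.261, -0.076, -621.493], [0.002, -0.272, 0.962, 383.472], [0.0, 0.0, 0.0, 1.0]]
[[ 1.00000e-03  9.62000e-01  2.72000e-01  7.52490e+01]
 [ 1.00000e+00 -1.00000e-03 -1.00000e-03  2.99000e-01]
 [-0.00000e+00  2.72000e-01 -9.62000e-01 -1.61758e+02]
 [ 0.00000e+00  0.00000e+00  0.00000e+00  1.00000e+00]]
```

```bash
cat >> h.py <<'E'
def plan(*wps):
    "wps (x,y,z,heading of tool x deg); prints rows (tx,ty,tz,turn) per call"
    s=manip.observe();R=np.array(s['tool_rot']);p=np.array(s['ee_pos']);h=np.degrees(np.arctan2(R[1,0],R[0,0]))
    for w in wps:
        r=np.radians(h);A=np.array([[np.cos(r),np.sin(r),0],[np.sin(r),-np.cos(r),0],[0,0,-1]])
        t=A.T@(np.array(w[:3])-p)/600; dh=(w[3]-h+180)%360-180
        print(w,'->',t.round(4).tolist(),round(-dh/90,4)); p=np.array(w[:3],float);h=w[3]
def st():
    s=manip.observe();R=np.array(s['tool_rot']);print('t',round(s['time_s'],2),'p',np.round(s['ee_pos'],1),'head',round(float(np.degrees(np.arctan2(R[1,0],R[0,0]))),2),'q',np.round(s['qpos'],2),'F',np.round(s['contact_force'],1),'w',s['width'],'g',s['grasp_force'])
E
python3 -c "
from h import *
plan((300,-480,330,238),(440,-330,380,278),(610,-190,350,298))"
```

```text
(300, -480, 330, 238) -> [-0.2642, 0.1353, -0.1805] -0.4696
(440, -330, 380, 278) -> [-0.3357, -0.0654, -0.0833] -0.4444
(610, -190, 350, 298) -> [-0.1916, -0.313, 0.05] -0.2222
```

```bash
python3 -m creep '[-0.264,0.135,-0.18,-0.47,1,-0.264,0.135,-0.18,-0.47,1,-0.264,0.135,-0.18,-0.47,1,-0.264,0.135,-0.18,-0.47,1,-0.264,0.135,-0.18,-0.47,1]'
python3 -m creep '[-0.336,-0.065,-0.083,-0.444,1,-0.336,-0.065,-0.083,-0.444,1,-0.336,-0.065,-0.083,-0.444,1,-0.336,-0.065,-0.083,-0.444,1,-0.336,-0.065,-0.083,-0.444,1]'
python3 -m creep '[-0.192,-0.313,0.05,-0.222,1,-0.192,-0.313,0.05,-0.222,1,-0.192,-0.313,0.05,-0.222,1,-0.192,-0.313,0.05,-0.222,1,-0.192,-0.313,0.05,-0.222,1]'
python3 -c "
from h import *
st();snap('wrist','pen1');st();plan((610,-190,350,298),(550,10,400,298),(525,160,400,298))"
```

```text
time_s: 0.65
ee_pos: [303.3, -479.2, 334.5]
tool_rot: [[-0.52, -0.854, 0.005], [-0.854, 0.52, -0.005], [0.002, -0.007, -1.0]]
contact_force: [-0.5, -1.1, -0.1]
width: 1.001
grasp_force: 0.0
time_s: 1.15
ee_pos: [442.7, -327.3, 381.4]
tool_rot: [[0.149, -0.989, 0.002], [-0.989, -0.149, -0.0], [0.001, -0.002, -1.0]]
contact_force: [-0.2, -0.1, -0.6]
width: 1.0
grasp_force: 0.0
time_s: 1.65
ee_pos: [611.9, -186.9, 347.8]
tool_rot: [[0.472, -0.882, -0.003], [-0.882, -0.472, 0.001], [-0.003, 0.002, -1.0]]
contact_force: [-0.1, -0.8, -1.2]
width: 1.002
grasp_force: 0.0
t 1.65 p [ 611.9 -186.9  347.8] head -61.85 q [-0.04  0.36  0.28 -0.   -1.49  0.54] F [-0.1 -0.8 -1.2] w 1.0018714832978433 g 0.0
t 1.7 p [ 613.2 -186.   346.9] head -61.77 q [-0.04  0.36  0.28 -0.   -1.49  0.54] F [ 2.4 -1.  -0.5] w 0.9995815802425845 g 0.0
(610, -190, 350, 298) -> [0.0034, 0.0078, -0.0052] 0.0025
(550, 10, 400, 298) -> [-0.3413, -0.0682, -0.0833] 0.0
(525, 160, 400, 298) -> [-0.2403, -0.0806, 0.0] 0.0
```

View pics/pen1.png

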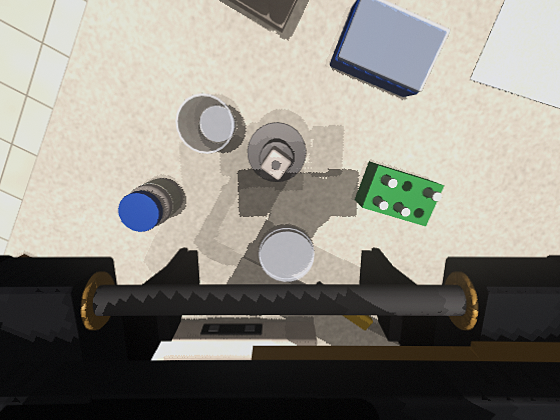

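```bash
python3 -m creep '[-0.338,-0.06,-0.088,0.0025,1,-0.338,-0.06,-0.088,0.0025,1,-0.338,-0.06,-0.088,0.0025,1,-0.338,-0.06,-0.088,0.0025,1,-0.338,-0.06,-0.088,0.0025,1]'
python3 -m creep '[-0.308,-0.06,0,0,1,-0.308,-0.06,0,0,1,-0.308,-0.06,0,0,1,-0.308,-0.06,0,0,1,-0.308,-0.06,0,0,1]'
python3 - <<'E'
from h import *
st();snap('wrist','ch1')
im=load('pen1')['im'];g=im[145:182,258:295].min(2);
print(g[::2,::2])
E
```

```text
time_s: 2.2
ee_pos: [545.2, 8.6, 405.6]
tool_rot: [[0.469, -0.883, 0.004], [-0.883, -0.469, 0.001], [0.001, -0.004, -1.0]]
contact_force: [0.4, 0.5, -0.4]
width: 0.998
grasp_force: 0.0
time_s: 2.7
ee_pos: [491.1, 189.0, 402.6]
tool_rot: [[0.47, -0.883, -0.001], [-0.883, -0.47, 0.0], [-0.001, 0.001, -1.0]]
contact_force: [0.4, 0.2, -0.1]
width: 1.0
grasp_force: 0.0
t 2.7 p [491.1 189.  402.6] head -61.99 q [ 0.68  0.14  0.12 -0.   -1.55 -0.19] F [ 0.4  0.2 -0.1] w 0.9997884675008961 g 0.0
[[121 122 127  57 108 135 127 147 131 144 139 140 141 146 106  47 127 118
  119]
 [121 122 101 105 143 123 125  75  71  71 126 136 129 118 122  76  79 122
  120]
 [123 123  99 128 122 121  90  77  83  65  68  93 130 116 116 122  73  77
  119]
 [120 103 119 121 120 109  79 199 204 162  58  67  74 121 116 117 108  40
   69]
 [121  91 126 119 122  64 171 219 223 215 182  88  66  64 103 116 117  58
   75]
 [111 109 120 117  88 128 209 219 218 218 220 193 138  61  65  85 119  89
   75]
 [109 109 120 109  90 190 198 211 193 210 191 212 180 156  66  66  75 100
   73]
 [109 107 113  62 166 197 194 196 203 20
[... 232 characters left out ...]
 106 113 115 112 140 188 185 188 154  61  69
  114]
 [114 119 175 194 188 187 192  90 112 115 107 180 185 189 166  57 102 116
  112]
 [103  79  82 160 190 187 188 197  71 113 124 187 184 177 116  96  97 111
  109]
 [ 50  53  57  50 149 179 210 182 201 212 208 206 176 149  81 102 116 115
  113]
 [ 49  63  60  59  58 109 187 212 203 203 203 208 113  45  42  44  47  40
   58]
 [ 59  61  60  59  59  54  53 179 202 203 205 188 106  47  49  50  47  68
   65]
 [ 81  79  48  61  58  59  58  52 136 190 207 144  41  46  49  49  49  86
   99]
 [ 74  75  76  61  49  46  49  48  42  65 113  41  47  48  45  57 109 106
  100]
 [ 71  73  72  75  73  73  59  53  47  42  42  50  55  77  69 100  97 103
   99]]
```

View pics/ch1.png

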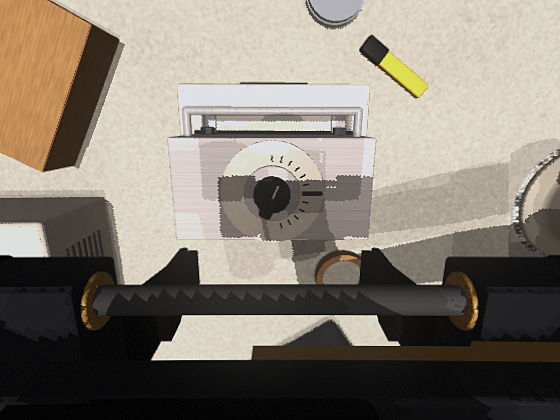

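Run:
```python
from h import *
im=cv2.imread('pics/ch1.png')
a=cv2.resize(im[75:145,165:380],(800,260),interpolation=3)
b=cv2.resize(im[145:230,235:340],(420,340),interpolation=3)
o=np.zeros((600,800,3),np.uint8);o[:260]=a;o[260:,:420]=b;cv2.imwrite('pics/comp2.png',o)
g=load('pen1')['im'];m=(g.min(2)>150).astype(np.uint8);m[:148]=0;m[182:]=0;m[:,:258]=0;m[:,296:]=0
n,l,s,c=cv2.connectedComponentsWithStats(m);k=1+s[1:,4].argmax();cs,_=cv2.findContours((l==k).astype(np.uint8),0,2)
r=cv2.minAreaRect(max(cs,key=cv2.contourArea));P=[onz('pen1',p,152) for p in cv2.boxPoints(r)];print(np.round(P,1));print('c',onz('pen1',r[0],152).round(1))
for i in range(2):d=P[i+1]-P[i];print(np.linalg.norm(d),np.degrees(np.arctan2(d[1],d[0])))
# circle foot, beaker
hsv=cv2.cvtColor(g,cv2.COLOR_RGB2HSV)
for n_,uv,z in(('foot',(276,150),0),('beakertop',(205,123),90),('rack corner',(372,163),79),('reagent',(140,211),100),('dish',(287,252),30)):print(n_,onz('pen1',uv,z).round(0))
```

```text
[[ 642.3 -201.5  152. ]
 [ 639.3 -225.5  152. ]
 [ 615.9 -223.   152. ]
 [ 618.6 -198.7  152. ]]
c [ 629.1 -212.3  152. ]
24.175756667134557 -97.21293552592554
23.549962039614346 173.9169756642997
foot [ 631. -215.   -0.]
beakertop [ 726. -209.   90.]
rack corner [ 515. -265.   79.]
reagent [752. -70. 100.]
dish [542. -85.  30.]
```

View pics/comp2.png

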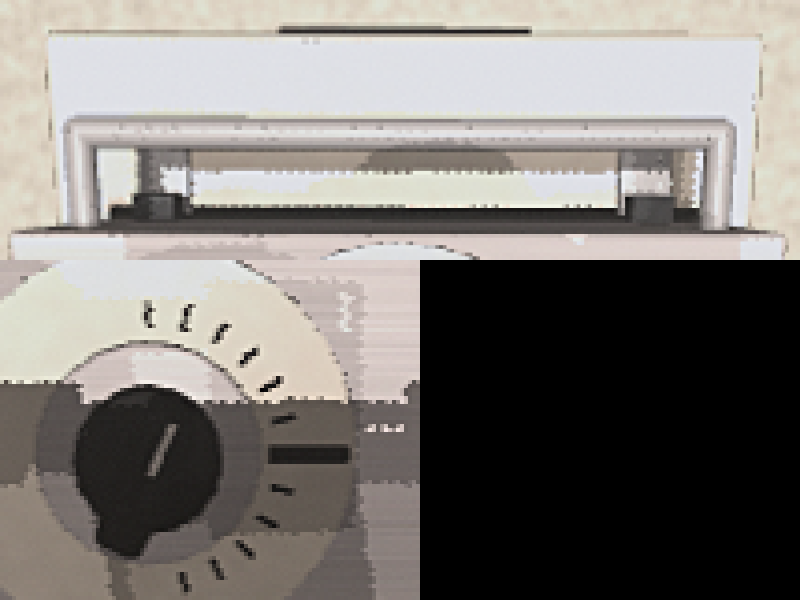

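Run:
```python
from h import *
q=lambda u,v,z:onz('ch1',(u,v),z).round(1)
print('cover front top',q(167.7,137.3,180),q(376,137.3,180))
print('base front',q(177.9,84.9,60),q(369.2,84.9,60))
print('clip feet/seam row',q(165+190/3.72,75+207/3.72,60),q(165+620/3.72,75+207/3.72,60),'clips cx',q(165+163/3.72,130,60),q(165+645/3.72,130,60))
print('dial scale c',q(272.5,193.75,180),'knob',q(271.7,195,217))
im=load('ch1')['im'].min(2)
for c in(230,260,290,320):print(c,im[112:140,c].tolist())
a,b=q(167.7,137.3,180),q(376,137.3,180);d=a-b;print('y len',np.linalg.norm(d),np.degrees(np.arctan2(d[1],d[0])))
for y0,lab in((177.9,'b'),):
  a,b=q(177.9,84.9,60),q(369.2,84.9,60);d=a-b;print(np.linalg.norm(d),np.degrees(np.arctan2(d[1],d[0])))
```

```text
cover front top [629.8 197.4 180. ] [420.1  85.6 180. ]
base front [677.5 146.   60. ] [435.5  16.9  60. ]
clip feet/seam row [602.8 177.7  60. ] [450.6  96.5  60. ] clips cx [612.7 181.9  60. ] [442.3  91.1  60. ]
dial scale c [493.8 199.3 180. ] knob [497.  193.6 217. ]
230 [182, 166, 127, 99, 143, 136, 134, 129, 154, 231, 224, 221, 223, 223, 202, 204, 209, 211, 118, 31, 45, 45, 69, 78, 71, 70, 146, 208]
260 [182, 171, 136, 103, 145, 141, 139, 136, 123, 176, 210, 207, 206, 207, 206, 207, 209, 217, 172, 29, 42, 44, 70, 77, 70, 64, 190, 201]
290 [162, 143, 118, 79, 113, 112, 108, 106, 112, 194, 216, 211, 210, 210, 210, 211, 210, 217, 214, 23, 45, 47, 60, 79, 73, 62, 186, 201]
320 [178, 174, 141, 104, 150, 145, 144, 142, 145, 188, 227, 224, 223, 222, 222, 214, 217, 217, 129, 27, 43, 45, 59, 79, 70, 72, 212, 227]
y len 237.64117909150337 28.06397745109961
274.2823545181133 28.078630860028717
```

```bash
python3 -c "
from h import *
plan((495.2,196.7,260,-89),(495.2,196.7,199,-89))"
```

```text
(495.2, 196.7, 260, -89) -> [-0.011, -0.0126, 0.238] 0.2992
(495.2, 196.7, 199, -89) -> [0.0, 0.0, 0.1017] 0.0
```

```bash
python3 -m creep '[-0.011,-0.0126,0.06,0.08,1,-0.011,-0.0126,0.12,0.16,1,-0.011,-0.0126,0.19,0.24,1,-0.011,-0.0126,0.238,0.299,1,-0.011,-0.0126,0.238,0.299,1]'
python3 -m creep '[0,0,0.04,0,1,0,0,0.08,0,1,0,0,0.1017,0,0.7,0,0,0.1017,0,0.5,0,0,0.1017,0,0.3]'
python3 -c "
from h import *
st();snap('wrist','d2')"
```

```text
time_s: 3.25
ee_pos: [493.9, 192.7, 256.0]
tool_rot: [[0.012, -1.0, -0.009], [-1.0, -0.012, -0.005], [0.005, 0.009, -1.0]]
contact_force: [-0.4, -0.4, -0.0]
width: 0.995
grasp_force: 0.0
time_s: 3.75
ee_pos: [497.2, 195.5, 201.2]
tool_rot: [[0.015, -1.0, 0.003], [-1.0, -0.015, 0.001], [-0.001, -0.003, -1.0]]
contact_force: [-0.2, -0.2, 0.6]
width: 0.808
grasp_force: 0.0
t 3.75 p [497.2 195.5 201.2] head -89.12 q [ 0.68  0.25 -0.25  0.   -1.07 -0.66] F [-0.2 -0.2  0.6] w 0.8078705138312692 g 0.0
```

View pics/d2.png

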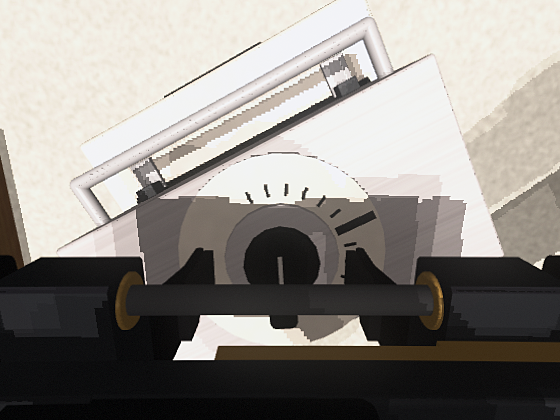

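```bash
for i in 1 2; do python3 -m creep '[0,0,0,0,0,0,0,0,0,0,0,0,0,0,0,0,0,0,0,0,0,0,0,0,0]' | tail -2; done
python3 -m creep '[0,0,0,0,0,0,0,0,0.05,0,0,0,0,0.1,0,0,0,0,0.15,0,0,0,0,0.2,0]'
python3 -m creep '[0,0,0,0.05,0,0,0,0,0.1,0,0,0,0,0.15,0,0,0,0,0.2,0,0,0,0,0.25,0]' | tail -3
python3 -c "
from h import *
st()"
```

```text
width: 0.308
grasp_force: 0.0
width: 0.154
grasp_force: 30.0
time_s: 5.3
ee_pos: [495.3, 196.0, 199.4]
tool_rot: [[-0.298, -0.955, -0.001], [-0.955, 0.298, 0.0], [-0.0, 0.001, -1.0]]
contact_force: [-2.0, 1.7, 0.7]
width: 0.157
grasp_force: 30.0
contact_force: [-4.5, 4.4, 2.3]
width: 0.155
grasp_force: 30.0
t 5.8 p [494.4 196.4 199.3] head -129.81 q [ 0.68  0.25 -0.25 -0.   -1.07 -1.38] F [-4.5  4.4  2.3] w 0.1548797658114006 g 29.995531886816025
```

```bash
python3 -m creep '[0,0,0,0.08,0,0,0,0,0.16,0,0,0,0,0.22,0,0,0,0,0.246,0,0,0,0,0.246,0]' 
python3 -m creep '[0,0,0,0,0,0,0,0,0,0.2,0,0,0,0,0.5,0,0,0,0,0.5,0,0,0,0,0.6]'|tail -3
python3 -m creep '[0,0,0,0,0.6,0,0,-0.03,0,0.6,0,0,-0.08,0,0.6,0,0,-0.15,0,0.6,0,0,-0.2,0,0.6]' 
python3 -c "
from h import *
st();snap('wrist','d3');plan((510,100,380,-110),(560,0,330,-96.5),(629.1,-212.3,290,-96.5),(629.1,-212.3,190,-96.5))"
```

```text
time_s: 6.3
ee_pos: [493.8, 197.2, 199.3]
tool_rot: [[-0.881, -0.472, -0.003], [-0.472, 0.881, 0.002], [0.002, 0.004, -1.0]]
contact_force: [-7.3, 7.3, 3.7]
width: 0.156
grasp_force: 30.0
contact_force: [0.7, 0.6, 0.1]
width: 0.391
grasp_force: 0.0
time_s: 7.3
ee_pos: [496.4, 195.5, 322.0]
tool_rot: [[-0.881, -0.473, 0.003], [-0.473, 0.881, 0.001], [-0.003, -0.001, -1.0]]
contact_force: [0.6, 0.5, 0.3]
width: 0.6
grasp_force: 0.0
t 7.3 p [496.4 195.5 322. ] head -151.8 q [ 0.68  0.17 -0.04  0.   -1.36 -1.76] F [0.6 0.5 0.3] w 0.599700459181623 g 0.0
(510, 100, 380, -110) -> [0.059, -0.1503, -0.0878] -0.4641
(560, 0, 330, -96.5) -> [0.1281, -0.1353, 0.0833] -0.15
(629.1, -212.3, 290, -96.5) -> [0.3385, -0.1545, 0.0667] -0.0
(629.1, -212.3, 190, -96.5) -> [0.0, 0.0, 0.1667] -0.0
```

View pics/d3.png

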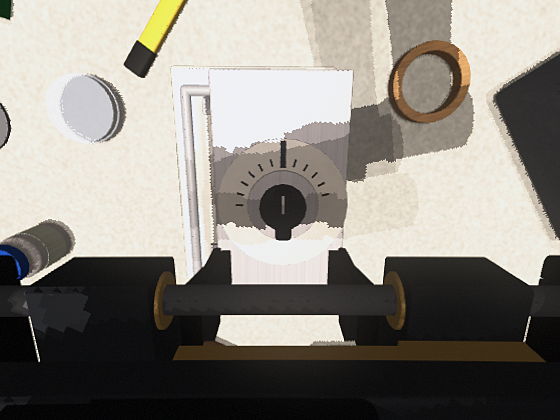

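```bash
python3 -m creep '[0.059,-0.15,-0.088,-0.095,0.6,0.059,-0.15,-0.088,-0.19,0.6,0.059,-0.15,-0.088,-0.285,0.6,0.059,-0.15,-0.088,-0.38,0.6,0.059,-0.15,-0.088,-0.464,0.6]'|sed -n 2p
python3 -m creep '[0.128,-0.135,0.083,-0.15,0.6,0.128,-0.135,0.083,-0.15,0.6,0.128,-0.135,0.083,-0.15,0.6,0.128,-0.135,0.083,-0.15,0.6,0.128,-0.135,0.083,-0.15,0.6]'|sed -n 2p
python3 -m creep '[0.338,-0.154,0.067,0,0.6,0.338,-0.154,0.067,0,0.6,0.338,-0.154,0.067,0,0.6,0.338,-0.154,0.067,0,0.6,0.338,-0.154,0.067,0,0.6]'|sed -n 2p
python3 -c "
from h import *
st();snap('wrist','p2');print(proj('p2',(629,-212,152)),proj('p2',(631,-215,0)));plan((629.1,-212.3,103,-96.5))"
```

```text
ee_pos: [507.3, 98.8, 372.3]
ee_pos: [557.0, -0.8, 321.9]
ee_pos: [626.3, -214.1, 281.7]
t 8.85 p [ 626.3 -214.1  281.7] head -96.59 q [-0.09  0.42  0.21  0.   -1.36 -0.03] F [0.  0.4 0.1] w 0.6060758467529832 g 0.0
[275.61986518 209.60674085] [275.05895277 179.31191473]
(629.1, -212.3, 103, -96.5) -> [-0.0072, -0.0032, 0.2957] -0.0024
```

View pics/p2.png

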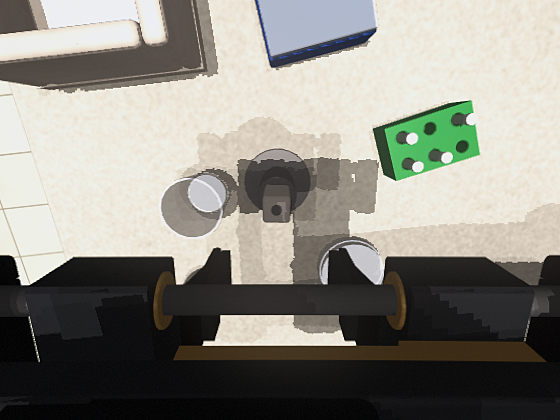

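Run:
```python
from h import *
print(onz('p2',(277.5,182),0).round(1),onz('p2',(277.5,182),8).round(1))
g=load('p2')['im'];m=g.min(2)
print('row 205',m[205,255:300].tolist());print('col 276',m[180:228,270].tolist())
print('foot row165',m[165,235:320:1].tolist())
print('foot col 277',m[140:160,277].tolist())
```

```text
[ 628.1 -210.9    0. ] [ 627.9 -212.3    8. ]
row 205 [59, 51, 56, 55, 50, 47, 50, 64, 86, 88, 92, 91, 89, 91, 92, 91, 94, 95, 90, 63, 46, 44, 52, 65, 92, 120, 117, 114, 113, 116, 107, 88, 89, 88, 83, 63, 37, 51, 51, 59, 74, 70, 69, 63, 70]
col 276 [55, 56, 54, 53, 50, 78, 76, 74, 76, 76, 74, 74, 76, 74, 75, 73, 85, 86, 91, 90, 92, 91, 90, 90, 90, 91, 93, 92, 90, 88, 85, 86, 95, 92, 92, 92, 88, 92, 92, 91, 90, 73, 125, 206, 207, 211, 205, 196]
foot row165 [197, 159, 76, 92, 96, 96, 97, 97, 100, 99, 96, 97, 102, 91, 67, 69, 70, 69, 71, 70, 69, 70, 67, 70, 69, 68, 69, 68, 69, 67, 69, 72, 72, 69, 71, 71, 73, 72, 72, 71, 72, 73, 72, 71, 73, 71, 70, 70, 73, 73, 71, 71, 71, 71, 69, 68, 70, 72, 71, 70, 70, 72, 69, 71, 70, 71, 71, 74, 72, 68, 64, 79, 101, 97, 97, 102, 99, 101, 113, 135, 131, 121, 98, 99, 101]
foot col 277 [191, 195, 191, 192, 195, 198, 196, 202, 151, 99, 163, 159, 157, 156, 156, 154, 152, 152, 157, 167]
```

```bash
python3 -m creep '[-0.0065,-0.003,0.06,-0.002,0.6,-0.0065,-0.003,0.12,-0.002,0.6,-0.0065,-0.003,0.18,-0.002,0.6,-0.0065,-0.003,0.22,-0.002,0.6,-0.0065,-0.003,0.25,-0.002,0.6]'|sed -n 2p
python3 -m creep '[0,0,0.02,0,0.6,0,0,0.046,0,0.6,0,0,0.046,0,0.6,0,0,0.046,0,0.4,0,0,0.046,0,0.2]'
python3 -m creep '[0,0,0,0,0.2,0,0,0,0,0.2,0,0,0,0,0.2,0,0,0,0,0.2,0,0,0,0,0.2]'
python3 -c "
from h import *
st()"
```

```text
ee_pos: [627.8, -206.8, 131.1]
time_s: 9.9
ee_pos: [629.0, -208.4, 106.2]
tool_rot: [[-0.11, -0.994, 0.003], [-0.994, 0.11, -0.001], [0.0, -0.003, -1.0]]
contact_force: [0.3, 0.2, -0.2]
width: 0.498
grasp_force: 0.0
time_s: 10.4
ee_pos: [628.5, -208.6, 105.4]
tool_rot: [[-0.11, -0.994, 0.001], [-0.994, 0.11, -0.0], [0.0, -0.001, -1.0]]
contact_force: [0.6, 0.8, 3.2]
width: 0.297
grasp_force: 30.0
t 10.4 p [ 628.5 -208.6  105.4] head -96.34 q [-0.08  0.54 -0.05  0.   -0.98 -0.03] F [0.6 0.8 3.2] w 0.29728122587504235 g 30.00003187218681
```

```bash
python3 -m creep '[0,0,-0.015,0,0.2,0,0,-0.03,0,0.2,0,0,-0.05,0,0.2,0,0,-0.07,0,0.2,0,0,-0.07,0,0.2]'
python3 -m creep '[0.01,0,0,0,0.2,0.02,0,0,0,0.2,0.03,0,0,0,0.2,0.042,0,-0.0005,0,0.2,0.0537,0,-0.0007,0,0.2]'
python3 -m creep '[0,0,0,0,0.2,0.006,0,-0.002,0,0.2,0.012,0,-0.0035,0,0.2,0.018,0,-0.005,0,0.2,0.025,0,-0.007,0,0.2]'
python3 -c "
from h import *
st();snap('side','s1')"
```

```text
time_s: 10.9
ee_pos: [629.4, -209.0, 149.5]
tool_rot: [[-0.11, -0.994, 0.005], [-0.994, 0.11, -0.001], [0.001, -0.005, -1.0]]
contact_force: [1.0, 0.3, 0.0]
width: 0.299
grasp_force: 30.0
time_s: 11.4
ee_pos: [625.2, -238.1, 145.6]
tool_rot: [[-0.111, -0.994, 0.002], [-0.994, 0.111, 0.005], [-0.005, -0.001, -1.0]]
contact_force: [2.5, 7.5, -2.9]
width: 0.294
grasp_force: 30.0
time_s: 11.9
ee_pos: [623.5, -252.7, 149.2]
tool_rot: [[-0.111, -0.994, 0.001], [-0.994, 0.111, 0.005], [-0.005, -0.0, -1.0]]
contact_force: [3.4, 8.6, -2.2]
width: 0.296
grasp_force: 30.0
t 11.9 p [ 623.5 -252.7  149.2] head -96.37 q [-0.15  0.52  0.04 -0.01 -1.09  0.04] F [ 3.4  8.6 -2.2] w 0.2961779655727601 g 30.001253422815353
```

```bash
python3 -m creep '[0.009,0,0.001,0,0.2,0.018,0,0.003,0,0.2,0.027,0,0.005,0,0.2,0.035,0,0.007,0,0.2,0.042,0,0.008,0,0.2]'
python3 -m creep '[0,0,0,0,0.2,0.009,0,-0.01,0,0.2,0.018,0,-0.02,0,0.2,0.027,0,-0.032,0,0.2,0.027,0,-0.1,0,0.2]'
python3 -m creep '[0,0,-0.05,0,0.2,0,0,-0.1,0,0.2,0,0,-0.15,0,0.2,0,0,-0.15,0,0.2,0,0,-0.15,0,0.2]'
python3 - <<'E'
from h import *
st();snap('side','s2');st();snap('top','t2');snap('wrist','w2')
s=manip.observe();R=np.array(s['tool_rot']);p=np.array(s['ee_pos']);G=p-19*R[:,2]
for th in(30,40,50):
    a=np.array([0,0,1.])*np.cos(np.radians(th))+R[:,0]*np.sin(np.radians(th)); n=R[:,0]*np.cos(np.radians(th))-np.array([0,0,1])*np.sin(np.radians(th))
    tip=G+3.9*n-112.4*a
    print(th,[ (k,proj(k,tip).round(0),proj(k,tip+80*a).round(0),proj(k,tip+140*a).round(0)) for k in('s2','t2','w2')])
c=proj('s2',G-np.array([0,0,40])).astype(int);print(c,G)
im=cv2.imread('pics/s2.png')[c[1]-75:c[1]+75,c[0]-100:c[0]+100];cv2.imwrite('pics/s2c.png',cv2.resize(im,(800,600),interpolation=3))
E
```

```text
time_s: 12.45
ee_pos: [620.8, -274.7, 143.1]
tool_rot: [[-0.112, -0.994, 0.0], [-0.994, 0.112, 0.01], [-0.01, 0.001, -1.0]]
contact_force: [4.6, 20.4, -3.2]
width: 0.297
grasp_force: 30.0
time_s: 12.95
ee_pos: [614.8, -295.9, 200.2]
tool_rot: [[-0.112, -0.994, -0.013], [-0.994, 0.112, 0.005], [-0.004, 0.013, -1.0]]
contact_force: [0.8, 0.0, -1.4]
width: 0.295
grasp_force: 30.0
time_s: 13.45
ee_pos: [617.8, -297.0, 296.1]
tool_rot: [[-0.111, -0.994, -0.0], [-0.994, 0.111, 0.0], [-0.0, 0.0, -1.0]]
contact_force: [-1.2, 0.1, -2.1]
width: 0.29
grasp_force: 30.0
t 13.45 p [ 617.8 -297.   296.1] head -96.39 q [-0.21  0.46  0.3  -0.   -1.42  0.1 ] F [-1.2  0.1 -2.1] w 0.2903455373446857 g 29.991300967521966
t 13.5 p [ 617.4 -296.8  294.8] head -96.38 q [-0.21  0.46  0.3  -0.   -1.42  0.1 ] F [ 0.5 -0.5 -2.3] w 0.2970342838824528 g 29.991331393830478
30 [('s2', array([283., 126.]), array([292.,  96.]), array([300.,  72.])), ('t2', array([337., 169.]), array([356., 164.]), array([372., 160.])), ('w2', array([278., 284.]), array([277., 279.]), array([277., 271.]))]
40 [('s2', array([279., 126.]), array([291.,  96.]), array([300.,  72.])), ('t2', array([332., 167.]), array([355., 164.]), array([373., 160.])), ('w2', array([278., 309.]), array([277., 289.]), array([277., 259.]))]
50 [('s2', array([276., 125.]), array([290.,  95.]), array([301.,  73.])), ('t2', array([327., 166.]), array([353., 163.]), array([374., 161.])), ('w2', array([278., 335.]), array([277., 299.]), array([277., 249.]))]
[294  96] [ 617.37820981 -296.65491681  313.03500015]
```

View pics/s2c.png

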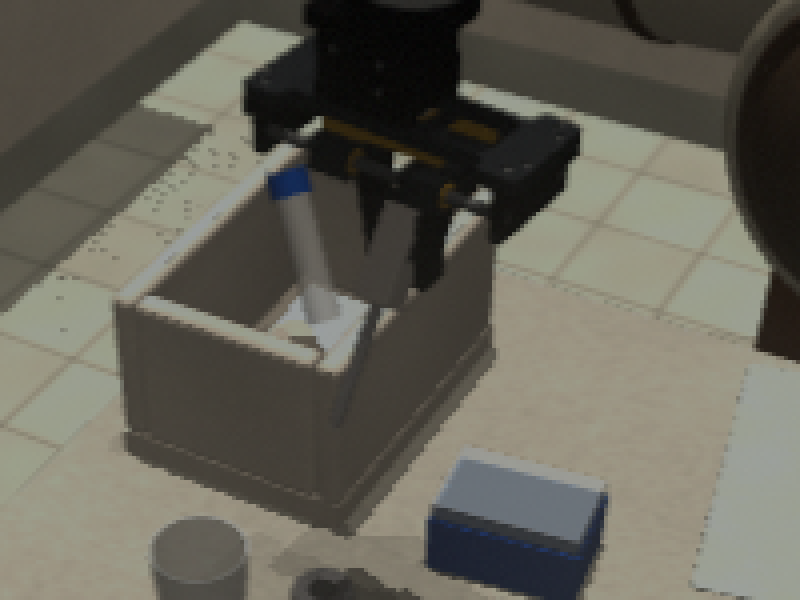

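Run:
```python
from h import *
from scipy.optimize import least_squares
G=np.array([617.38,-296.65,313.0]);r=np.radians(-96.38);X=np.array([np.cos(r),np.sin(r),0]);Z=np.array([0,0,1.])
for f,b,(u0,u1,v0,v1) in(('s2','side0',(268,300,95,135)),('t2','top0',(322,362,155,178))):
    d=np.abs(load(f)['im'].astype(int)-load(b)['im'].astype(int)).max(2)[v0:v1,u0:u1]
    print(f,u0,v0)
    for i,row in enumerate(d):print(v0+i,''.join('#' if x>25 else '+' if x>12 else '.' for x in row))
def pts(th,off,s):
    a=Z*np.cos(th)+X*np.sin(th);n=X*np.cos(th)-Z*np.sin(th);t=G+off*n-s*a;return t,t+80*a
for u in((278.5,126.3),(279,127)):
    o,d=ray(load('s2'),u);Y=np.array([np.sin(r),-np.cos(r),0]);k=((G-o)@Y)/(d@Y);P=o+d*k-G;print('tip rel G: X,Z',P@X,P[2],'len',np.hypot(P@X,P[2]))
for th in(38,40,42,44):
    t,_=pts(np.radians(th),3.9,112.4);print(th,((t-G)@X).round(1),(t-G)[2].round(1))
```

```text
s2 268 95
95 ................+...+#######+...
96 ..................+#########....
97 ..................#########.....
98 ..................####++##+.....
99 .................#####..........
100 .................####+..........
101 .................####...........
102 ................####+...........
103 ................####+...........
104 ...............#####............
105 ...............####+............
106 ...............###+.............
107 ..............####+.............
108 ..............###+..............
109 ..............##+...............
110 .............##+................
111 .............++.................
112 ................................
113 ................................
114 ................................
115 ................................
116 ................................
117 ................................
118 ................................
119 ................................
120 ................................
121 ................................
122 ................................
123 ................................
124 ..................
[... 941 characters left out ...]
#+++++##################+##############
168 ##+++++################+##+#############
169 ######++################################
170 ######+++###############################
171 #++###+++###############################
172 +.++##+++###############################
173 #+++##+++###############################
174 ######+++###############################
175 ######+++###############################
176 ######++++##############################
177 ###+.+.+++##############################
tip rel G: X,Z -71.67105378657412 -88.2708778193172 len 113.70350839737016
tip rel G: X,Z -69.48377412617046 -91.87552514671154 len 115.19160988457753
38 -66.1 -91.0
40 -69.3 -88.6
42 -72.3 -86.1
44 -75.3 -83.6
```

```bash
python3 -c "
from h import *
plan((585,-150,325,-75),(525,30,330,-61.93),(475.4,128.9,330,-61.93),(529.5,-7.8,260,-61.93),(529.5,-7.8,203,-61.93))"
```

```text
(585, -150, 325, -75) -> [-0.2369, 0.0806, -0.0516] -0.2375
(525, 30, 330, -61.93) -> [-0.3157, 0.0189, -0.0083] -0.1452
(475.4, 128.9, 330, -61.93) -> [-0.1843, -0.0046, 0.0] -0.0
(529.5, -7.8, 260, -61.93) -> [0.2435, 0.0276, 0.1167] -0.0
(529.5, -7.8, 203, -61.93) -> [0.0, 0.0, 0.095] -0.0
```

```bash
python3 -m creep '[-0.06,0.02,-0.052,-0.06,0.2,-0.12,0.04,-0.052,-0.12,0.2,-0.18,0.06,-0.052,-0.18,0.2,-0.237,0.081,-0.052,-0.238,0.2,-0.237,0.081,-0.052,-0.238,0.2]'|sed -n 2p
python3 -m creep '[-0.07,0.004,-0.008,-0.04,0.2,-0.14,0.008,-0.008,-0.08,0.2,-0.21,0.012,-0.008,-0.12,0.2,-0.27,0.019,-0.008,-0.145,0.2,-0.316,0.019,-0.008,-0.145,0.2]'|sed -n 2p
python3 -m creep '[-0.05,-0.005,0,0,0.2,-0.1,-0.005,0,0,0.2,-0.15,-0.005,0,0,0.2,-0.184,-0.005,0,0,0.2,-0.184,-0.005,0,0,0.2]'|sed -n 2p
python3 - <<'E'
from h import *
st();snap('wrist','ch2')
f=np.array([.4706,-.8824,0]);e=np.array([.8824,.4706,0])
def P(F,E,z):return f*F+e*E+np.array([0,0,z])
im=load('ch2')['im'].min(2)
for E in(500,530,560):
    u,v=proj('ch2',P(122,E,60));ub,vb=proj('ch2',P(192,E,60));ut,vt=proj('ch2',P(122,E,180));ubar,vbar=proj('ch2',P(152,E,150))
    print(E,'seam',u.round(1),v.round(1),'base',vb.round(1),'top',vt.round(1),'bar',vbar.round(1));c=int(round(u));v0=int(vb)-8
    print(v0,im[v0:int(vt)+8,c].tolist())
E
```

```text
ee_pos: [584.4, -146.7, 327.1]
ee_pos: [524.3, 31.2, 331.5]
ee_pos: [475.2, 130.0, 331.6]
t 15.1 p [475.2 130.  331.6] head -61.77 q [ 0.6   0.09 -0.11 -0.   -1.37 -0.1 ] F [-0.1  0.6 -1.8] w 0.2968459553156494 g 29.99169277958572
500 seam 263.6 170.6 base 115.3 top 188.0 bar 153.9
107 [235, 235, 235, 236, 216, 211, 58, 72, 101, 227, 234, 233, 239, 238, 238, 239, 238, 238, 238, 237, 238, 238, 239, 239, 239, 238, 238, 237, 238, 238, 239, 238, 239, 239, 239, 224, 226, 227, 227, 228, 237, 197, 139, 179, 194, 221, 244, 194, 173, 163, 129, 139, 234, 229, 227, 226, 225, 226, 237, 216, 38, 45, 45, 45, 76, 91, 90, 80, 78, 78, 80, 78, 80, 79, 79, 79, 79, 79, 78, 79, 77, 98, 92, 92, 94, 95, 93, 92]
530 seam 241.0 170.6 base 115.2 top 187.9 bar 153.8
107 [233, 234, 235, 236, 235, 215, 51, 69, 118, 241, 242, 245, 244, 244, 245, 245, 244, 244, 244, 244, 245, 245, 244, 244, 245, 244, 244, 245, 244, 234, 235, 235, 236, 237, 229, 220, 221, 222, 222, 226, 234, 106, 140, 167, 180, 211, 232, 187, 171, 162, 117, 187, 230, 222, 221, 221, 221, 223, 233, 221, 36, 39, 46, 42, 92, 90, 89, 86, 86, 87, 86, 87, 87, 87, 87, 88, 87, 86, 82, 77, 78, 97, 89, 92, 95, 92, 101, 93]
560 seam 218.3 170.4 base 115.0 top 187.7 bar 153.6
107 [234, 234, 233, 233, 213, 133, 62, 62, 137, 248, 244, 245, 245, 244, 245, 245, 244, 244, 244, 244, 244, 244, 245, 245, 242, 233, 234, 233, 233, 233, 233, 228, 219, 221, 223, 222, 223, 222, 223, 226, 231, 78, 147, 171, 182, 216, 222, 181, 173, 157, 111, 234, 223, 222, 220, 219, 222, 225, 236, 128, 33, 42, 51, 44, 97, 91, 91, 88, 88, 88, 90, 81, 81, 80, 83, 79, 82, 81, 81, 80, 79, 98, 93, 93, 97, 108, 103, 105]
```

```bash
python3 -m creep '[0.06,0.008,0,0.002,0.2,0.12,0.014,0.03,0.002,0.2,0.18,0.02,0.06,0.002,0.2,0.244,0.028,0.119,0.002,0.2,0.244,0.028,0.119,0.002,0.2]'|sed -n 2p
python3 -m creep '[0,0,0.03,0,0.2,0,0,0.06,0,0.2,0,0,0.095,0,0.2,0,0,0.095,0,0.2,0,0,0.095,0,0.2]'|sed -n 2p
python3 -c "
from h import *
st()
f=np.array([.4706,-.8824]);e=np.array([.8824,.4706]);p=np.array(manip.observe()['ee_pos']);print(p[:2]@f,p[:2]@e,p[2])"
```

```text
ee_pos: [528.3, -12.6, 255.3]
ee_pos: [530.5, -8.7, 204.3]
t 16.15 p [530.5  -8.7 204.3] head -62.08 q [ 0.29  0.24 -0.25  0.   -1.08  0.2 ] F [ 0.4  0.5 -0.3] w 0.2919705561238671 g 29.991449089720845
257.3213809369489 464.07237906949206 204.32667047780873
```

```bash
python3 -m creep '[-0.025,0,0.03,0,0.2,-0.05,0,0.06,0,0.2,-0.07,0,0.084,0,0.2,-0.085,0,0.1017,0,0.2,-0.085,0,0.1017,0,0.2]'|sed -n 2,4p
python3 -c "
from h import *
st();snap('top','t3')
f=np.array([.4706,-.8824]);e=np.array([.8824,.4706]);p=np.array(manip.observe()['ee_pos']);F,E=p[:2]@f,p[:2]@e;print(F,E,p[2])
T=np.r_[f*(F-70.5)+e*E,p[2]-69];u=proj('t3',T);print(u,T);d=np.abs(load('t3')['im'].astype(int)-load('top0')['im'].astype(int)).max(2);u0,v0=(u-[14,14]).astype(int)
for i in range(26):print(v0+i,''.join('#' if x>25 else '+' if x>12 else '.' for x in d[v0+i,u0:u0+50]))
print(u0)"
```

```text
ee_pos: [505.7, 37.5, 142.7]
tool_rot: [[0.47, -0.883, -0.001], [-0.883, -0.47, -0.0], [-0.0, 0.001, -1.0]]
contact_force: [-0.1, 0.3, -1.0]
t 16.65 p [505.7  37.5 142.7] head -61.99 q [ 0.39  0.26 -0.39 -0.   -0.92  0.09] F [-0.1  0.3 -1. ] w 0.2927521692752575 g 29.991471874527633
205.55094116411468 464.5735877650791 143.53042440862626
[216.56935253 231.17412264] [473.49470676  99.45937992  74.53042441]
217 #####+#####.+##++#################################
218 #+###+#####+.#####################################
219 ############.+####################################
220 ######+######+####################################
221 ###+###+##########################################
222 ####+##.##########################################
223 ####+#############################################
224 #####++#.###++####################################
225 ######+...++++####################################
226 #######....+++################################++##
227 #######+...++################################++++#
228 ########..+###################################+++#
229 ########+.+####################################++#
230 #########..#######################################
231 ##########.+######################################
232 ##########+.#######+##############################
233 ##########+.+#####################################
234 ###########+.+######+#############################
235 ############..+###################################
236 ############..+###################################
237 #############..###################################
238 #############+.+##################################
239 ##############.+##################################
240 ##############+#########++########################
241 ########################+.+#######################
242 ########################...#######################
202
```

```bash
python3 -m creep '[-0.0025,0,0.003,0,0.2,-0.005,0,0.006,0,0.2,-0.0075,0,0.009,0,0.2,-0.010,0,0.012,0,0.2,-0.0125,0,0.015,0,0.2]'
python3 -c "
from h import *
st();snap('wrist','w3')
f=np.array([.4706,-.8824]);e=np.array([.8824,.4706])
for i in range(3):
  p=np.array(manip.observe()['ee_pos']);F,E=p[:2]@f,p[:2]@e;print(F,E,p[2]);snap('side','s3')
st()
T=np.r_[f*(F-70.5)+e*E,p[2]-69];print(proj('w3',T),proj('s3',T))"
```

```text
time_s: 17.2
ee_pos: [503.6, 42.9, 134.6]
tool_rot: [[0.469, -0.883, 0.002], [-0.883, -0.469, -0.002], [0.002, -0.001, -1.0]]
contact_force: [2.2, -7.0, 3.0]
width: 0.296
grasp_force: 30.0
t 17.2 p [503.6  42.9 134.6] head -62.0 q [ 0.41  0.27 -0.41  0.   -0.89  0.08] F [ 2.2 -7.   3. ] w 0.29580182471676597 g 29.988903310149908
199.07541263719742 464.5461290596829 134.420198191694
199.05119126473352 464.57166820684716 134.40541642954489
199.09717261344667 464.5749577739301 134.40043523569418
t 17.4 p [503.6  42.9 134.4] head -62.02 q [ 0.41  0.27 -0.41  0.   -0.89  0.08] F [ 2.5 -3.4  0.2] w 0.29570110741325895 g 29.992156606167555
[278.4280636  311.05144334] [267.17445477 285.22480404]
```

```bash
python3 -m creep '[0.002,0,0,0,0.2,0.004,0,0,0,0.2,0.005,0,0,0,0.2,0.005,0,0,0,0.2,0.005,0,0,0,0.2]'
python3 -m creep '[0,0,0.001,0,0.2,0,0,0.002,0,0.2,0,0,0.003,0,0.2,0,0,0.004,0,0.2,0,0,0.004,0,0.2]'
python3 -c "
from h import *
st()
f=np.array([.4706,-.8824]);e=np.array([.8824,.4706])
p=np.array(manip.observe()['ee_pos']);F,E=p[:2]@f,p[:2]@e;print(F,E,p[2])"
```

```text
time_s: 17.9
ee_pos: [503.8, 41.1, 133.7]
tool_rot: [[0.469, -0.883, -0.001], [-0.883, -0.469, 0.0], [-0.0, 0.001, -1.0]]
contact_force: [1.1, 0.7, -0.4]
width: 0.294
grasp_force: 30.0
time_s: 18.4
ee_pos: [504.3, 41.0, 132.1]
tool_rot: [[0.469, -0.883, 0.001], [-0.883, -0.469, 0.0], [0.0, -0.001, -1.0]]
contact_force: [-1.8, -0.3, 4.8]
width: 0.294
grasp_force: 30.0
t 18.4 p [504.3  41.  132.1] head -62.04 q [ 0.4   0.27 -0.41  0.   -0.89  0.09] F [-1.8 -0.3  4.8] w 0.29362573507017514 g 29.988339976407588
201.1469660724236 464.23827900075145 132.13120197896077
```

```bash
python3 -m creep '[0,0,-0.002,0,0.2,0,0,-0.004,0,0.2,0,0,-0.0048,0,0.2,0,0,-0.0048,0,0.2,0,0,-0.0048,0,0.2]'|sed -n '2p;6p'
python3 -m creep '[0,-0.0034,0,0,0.2,0,-0.0068,0,0,0.2,0,-0.0102,0,0,0.2,0,-0.0136,0,0,0.2,0,-0.017,0,0,0.2]'|sed -n '2p;6p'
python3 -m creep '[0,-0.0034,0,0,0.2,0,-0.0068,0,0,0.2,0,-0.0102,0,0,0.2,0,-0.0136,0,0,0.2,0,-0.017,0,0,0.2]'
python3 -c "
from h import *
st()
f=np.array([.4706,-.8824]);e=np.array([.8824,.4706])
p=np.array(manip.observe()['ee_pos']);F,E=p[:2]@f,p[:2]@e;print(F,E,p[2])"
```

```text
ee_pos: [504.0, 40.9, 134.2]
grasp_force: 30.0
ee_pos: [513.3, 45.8, 134.4]
grasp_force: 30.0
time_s: 19.9
ee_pos: [522.2, 50.6, 134.4]
tool_rot: [[0.469, -0.883, -0.0], [-0.883, -0.469, -0.0], [0.0, 0.0, -1.0]]
contact_force: [0.0, -0.3, -0.3]
width: 0.3
grasp_force: 30.0
t 19.9 p [522.2  50.6 134.4] head -62.06 q [ 0.41  0.3  -0.36  0.   -0.91  0.08] F [ 0.  -0.3 -0.3] w 0.2998726435192495 g 29.991334858350456
201.12446245110655 484.6289308781126 134.4024912781306
```

```bash
python3 -m creep '[0,-0.0034,0,0,0.2,0,-0.0068,0,0,0.2,0,-0.0102,0,0,0.2,0,-0.0136,0,0,0.2,0,-0.017,0,0,0.2]'|sed -n '2p;4p'
python3 -m creep '[0,-0.0034,0,0,0.2,0,-0.0068,0,0,0.2,0,-0.0102,0,0,0.2,0,-0.0136,0,0,0.2,0,-0.017,0,0,0.2]'|sed -n '2p;4p'
python3 -m creep '[0,-0.0034,0,0,0.2,0,-0.0068,0,0,0.2,0,-0.0102,0,0,0.2,0,-0.0136,0,0,0.2,0,-0.017,0,0,0.2]'|sed -n '2p;4p'
python3 -m creep '[0,-0.0034,0,0,0.2,0,-0.0068,0,0,0.2,0,-0.0102,0,0,0.2,0,-0.0136,0,0,0.2,0,-0.017,0,0,0.2]'|sed -n '2p;4p'
python3 -c "
from h import *
st()
f=np.array([.4706,-.8824]);e=np.array([.8824,.4706])
p=np.array(manip.observe()['ee_pos']);F,E=p[:2]@f,p[:2]@e;print(F,E,p[2])"
```

```text
ee_pos: [531.3, 55.4, 134.4]
contact_force: [-0.3, -0.2, -1.0]
ee_pos: [540.2, 60.1, 134.4]
contact_force: [0.3, 0.6, -0.4]
ee_pos: [549.3, 64.9, 134.4]
contact_force: [0.9, -0.5, -0.8]
ee_pos: [558.3, 69.7, 134.4]
contact_force: [0.3, -0.2, -0.4]
t 21.9 p [558.3  69.7 134.4] head -62.06 q [ 0.41  0.36 -0.27 -0.   -0.94  0.08] F [ 0.3 -0.2 -0.4] w 0.2976935468772426 g 29.99127186834812
201.2149523962842 525.4265788642621 134.4110269033831
```

```bash
python3 -m creep '[0,-0.0034,0,0,0.2,0,-0.0068,0,0,0.2,0,-0.0102,0,0,0.2,0,-0.0136,0,0,0.2,0,-0.017,0,0,0.2]'|sed -n '2p;4p'
python3 -m creep '[0,-0.0034,0,0,0.2,0,-0.0068,0,0,0.2,0,-0.0102,0,0,0.2,0,-0.0136,0,0,0.2,0,-0.017,0,0,0.2]'|sed -n '2p;4p'
python3 -m creep '[0,-0.0034,0,0,0.2,0,-0.0068,0,0,0.2,0,-0.0102,0,0,0.2,0,-0.0136,0,0,0.2,0,-0.017,0,0,0.2]'|sed -n '2p;4p'
python3 -m creep '[0,-0.0034,0,0,0.2,0,-0.0068,0,0,0.2,0,-0.0102,0,0,0.2,0,-0.0136,0,0,0.2,0,-0.017,0,0,0.2]'|sed -n '2p;4p'
python3 -m creep '[0,-0.0034,0,0,0.2,0,-0.0068,0,0,0.2,0,-0.0102,0,0,0.2,0,-0.0136,0,0,0.2,0,-0.017,0,0,0.2]'|sed -n '2p;4p'
python3 -m creep '[0,-0.0034,0,0,0.2,0,-0.0068,0,0,0.2,0,-0.0102,0,0,0.2,0,-0.0136,0,0,0.2,0,-0.017,0,0,0.2]'|sed -n '2p;4p'
python3 -m creep '[0,-0.0034,0,0,0.2,0,-0.0068,0,0,0.2,0,-0.0102,0,0,0.2,0,-0.0136,0,0,0.2,0,-0.0136,0,0,0.2]'|sed -n '2p;4p'
python3 -c "
from h import *
st()
f=np.array([.4706,-.8824]);e=np.array([.8824,.4706])
p=np.array(manip.observe()['ee_pos']);F,E=p[:2]@f,p[:2]@e;print(F,E,p[2])"
```

```text
ee_pos: [567.3, 74.5, 134.4]
contact_force: [0.2, -0.8, -0.8]
ee_pos: [576.3, 79.3, 134.4]
contact_force: [0.2, 0.1, -0.5]
ee_pos: [585.3, 84.1, 134.4]
contact_force: [-0.1, 0.1, -0.9]
ee_pos: [594.3, 88.8, 134.4]
contact_force: [0.3, -0.1, -0.7]
ee_pos: [603.3, 93.6, 134.4]
contact_force: [-0.6, -0.9, -0.3]
ee_pos: [612.3, 98.4, 134.4]
contact_force: [0.1, -0.0, 0.4]
ee_pos: [619.6, 102.3, 134.4]
contact_force: [-0.4, 0.2, -0.6]
t 25.4 p [619.6 102.3 134.4] head -62.06 q [ 0.42  0.46 -0.1   0.   -1.01  0.07] F [-0.4  0.2 -0.6] w 0.29133140892220344 g 29.991351342760026
201.36943652582025 594.9016891957793 134.35926944169228
```

```bash
python3 -m creep '[0.015,0,-0.018,0,0.2,0.035,0,-0.042,0,0.2,0.06,0,-0.072,0,0.2,0.085,0,-0.101,0,0.2,0.107,0,-0.128,0,0.2]'|sed -n '2p;4p'
python3 -c "
from h import *
st()
plan((630,-60,290,-75),(625,-200,290,-96.4),(617.8,-310.6,270,-96.4),(617.8,-310.6,189,-96.4))"
```

```text
ee_pos: [650.1, 44.1, 213.2]
contact_force: [0.2, 0.3, -1.4]
t 25.9 p [650.1  44.1 213.2] head -62.08 q [ 0.32  0.44  0.06  0.   -1.2   0.17] F [ 0.2  0.3 -1.4] w 0.3003893227543176 g 29.99185839202255
(630, -60, 290, -75) -> [0.1376, 0.1109, -0.128] 0.1436
(625, -200, 290, -96.4) -> [0.2232, 0.0684, 0.0] 0.2378
(617.8, -310.6, 270, -96.4) -> [0.1845, -0.0086, 0.0333] -0.0
(617.8, -310.6, 189, -96.4) -> [0.0, 0.0, 0.135] -0.0
```

```bash
python3 -m creep '[0.03,0.02,-0.05,0.03,0.2,0.06,0.05,-0.1,0.07,0.2,0.1,0.08,-0.128,0.11,0.2,0.138,0.111,-0.128,0.144,0.2,0.138,0.111,-0.128,0.144,0.2]'|sed -n 2p
python3 -m creep '[0.05,0.015,0,0.06,0.2,0.1,0.03,0,0.12,0.2,0.16,0.05,0,0.18,0.2,0.223,0.068,0,0.238,0.2,0.223,0.068,0,0.238,0.2]'|sed -n 2p
python3 -m creep '[0.05,-0.002,0,0,0.2,0.1,-0.004,0.01,0,0.2,0.15,-0.006,0.02,0,0.2,0.184,-0.0086,0.033,0,0.2,0.184,-0.0086,0.033,0,0.2]'|sed -n 2p
python3 -m creep '[0,0,0.04,0,0.2,0,0,0.08,0,0.2,0,0,0.12,0,0.2,0,0,0.135,0,0.2,0,0,0.135,0,0.2]'|sed -n 2p
python3 - <<'E'
from h import *
st();snap('side','s4');s=manip.observe();G=np.array(s['ee_pos'])+[0,0,19];R=np.array(s['tool_rot']);X=R[:,0]
T=G-72.5*X-[0,0,89.];u=proj('s4',T);sh=proj('s4',T+80*(X*.643+np.array([0,0,.766])));print(T,u,sh,'rim',proj('s4',(628.8,-212.5,92)))
plan((617.8,-310.6,189,-96.4))
d=np.abs(load('s4')['im'].astype(int)-load('s2')['im'].astype(int)).max(2);u0,v0=(u-[14,30]).astype(int);print(u0)
for i in range(44):print(v0+i,''.join('#' if x>25 else '+' if x>12 else '.' for x in d[v0+i,u0:u0+44]))
E
```

```text
ee_pos: [628.9, -62.5, 290.3]
ee_pos: [624.0, -202.8, 287.9]
ee_pos: [616.4, -310.7, 266.4]
ee_pos: [617.0, -308.0, 186.0]
t 27.9 p [ 617. -308.  186.] head -96.37 q [-0.23  0.52  0.14 -0.   -1.19  0.12] F [-0.1 -0.  -0.2] w 0.2961608974974561 g 29.99135920777917
[ 625.83957608 -236.51605376  117.65603019] [280.27622637 155.51082594] [291.46024204 127.85687666] rim [275.04650518 167.33832845]
(617.8, -310.6, 189, -96.4) -> [0.0034, -0.0004, -0.0022] 0.0004
266
125 .............+.................+#####.......
126 ..............................+.+###........
127 ............+................++..++.........
128 ............................#+..............
129 ...........................++...............
130 ..........................++................
131 ............................................
132 ............................................
133 ........................+...................
134 .......................+....................
135 ......................#+....................
136 .....................+......................
137 ....................++.....................
[... 820 characters left out ...]
..............
155 ...+.........###+...........................
156 .............###............................
157 ............+##+............................
158 ..............#.............................
159 ..............###+..........................
160 .............#######+.......................
161 ............#########+......................
162 ............##########+.....................
163 .........+#####....#####+...................
164 #.......+#####+.....######+#................
165 .+......+#####........#########............+
166 ...........+...........#########............
167 ........................###########+........
168 ...++......................##.######+.......
```

```bash
python3 -m creep '[-0.012,0,0.012,0,0.2,-0.022,0,0.022,0,0.2,-0.03,0,0.03,0,0.2,-0.036,0,0.036,0,0.2,-0.036,0,0.036,0,0.2]'|sed -n '2p;4p'
python3 -m creep '[-0.003,0,0.004,0,0.2,-0.006,0,0.008,0,0.2,-0.009,0,0.012,0,0.2,-0.012,0,0.016,0,0.2,-0.015,0,0.02,0,0.2]'|sed -n '2p;4p'
python3 - <<'E'
from h import *
st();snap('side','s5');s=manip.observe();p=np.array(s['ee_pos']);X=np.array([-.1115,-.9938]);print('TCP X',(p[:2]-[628.8,-212.5])@X,p[2])
d=np.abs(load('s5')['im'].astype(int)-load('s2')['im'].astype(int)).max(2)
for i in range(135,180):print(i,''.join('#' if x>25 else '+' if x>12 else '.' for x in d[i,258:305]))
E
```

```text
ee_pos: [619.6, -286.8, 165.0]
contact_force: [0.4, 0.1, -1.5]
ee_pos: [620.9, -279.0, 153.6]
contact_force: [-0.1, -3.0, -0.1]
t 28.95 p [ 620.9 -279.   153.6] head -96.44 q [-0.18  0.53  0.06  0.   -1.11  0.07] F [-0.1 -3.  -0.1] w 0.29602663863959594 g 29.992912989109755
TCP X 66.87390101485153 153.38363066889096
135 ..............................+++########......
136 .................................########......
137 .................................+######+......
138 ............................+....#######+......
139 ................................+######+.......
140 ...............................+######+........
141 .........................+....+#+####+.........
142 ..............................+#..##+..........
143 .............................+##...............
144 ............................+##+...............
145 ...........................+###................
146 ...............+#+........+++++................
147 ..................+##....+.....................
148 .........................+.....................
149 ........................++.....................
15
[... 857 characters left out ...]
.########............+##
167 ++++++++........+#+.....########+............+#
168 +++++.++....+..+++.......+############+......+#
169 ..++++++...+#+.+#+.......+++##+########+.....+#
170 ...+++++...+##..++..........+++++########+....+
171 ..........+###..............+++++++########+...
172 .......##..++....................++++#######+..
173 ......##+...........................+#########+
174 .....+##+............................+++#######
175 ....+.###...............................+##+###
176 .+##.####+..............................+++++..
177 +##.#####+................................+++..
178 +###+.+##+................................+++++
179 +##+...##+.........................++........+#
```

```bash
python3 -m creep '[-0.006,0,-0.0015,0,0.2,-0.012,0,-0.003,0,0.2,-0.018,0,-0.0045,0,0.2,-0.024,0,-0.0055,0,0.2,-0.0275,0,-0.006,0,0.2]'|sed -n '2p;4p'
python3 -m creep '[-0.006,0,-0.0003,0,0.2,-0.012,0,-0.0006,0,0.2,-0.018,0,-0.0009,0,0.2,-0.024,0,-0.0012,0,0.2,-0.03,0,-0.0015,0,0.2]'|sed -n '2p;4p'
python3 - <<'E'
from h import *
st();snap('side','s6');s=manip.observe();p=np.array(s['ee_pos']);X=np.array([-.1115,-.9938]);print('TCP X',(p[:2]-[628.8,-212.5])@X,p[2])
d=np.abs(load('s6')['im'].astype(int)-load('s2')['im'].astype(int)).max(2)
for i in range(135,172):print(i,''.join('#' if x>25 else '+' if x>12 else '.' for x in d[i,258:305]))
E
```

```text
ee_pos: [623.2, -265.4, 160.0]
contact_force: [-1.3, -7.6, 4.0]
ee_pos: [625.4, -247.3, 160.9]
contact_force: [-0.6, -6.8, 3.4]
t 30.0 p [ 625.4 -247.3  160.9] head -96.43 q [-0.13  0.51  0.04  0.01 -1.1   0.02] F [-0.6 -6.8  3.4] w 0.2958851089240594 g 29.999785870313644
TCP X 34.38483634486408 160.80768418848564
135 ...............+#.........+#######........#####
136 ...............+#.........+######+........#####
137 ...............+#.........+######+........#####
138 ...............++.........+######+........#####
139 ...............++.........########........#####
140 ...............+..........########.........+##+
141 .........................+########.............
142 ..........................+#######.............
143 ..........................+######..............
144 ..........................+#####...............
145 ..........................+###.................
146 ..........................+##..................
147 ..........................++...................
148 .........................++....................
149 .........................+.....................
150 
[... 439 characters left out ...]
###################+....
159 ++++++##########+###.#####################+....
160 ++++############+###.#####################+....
161 ++++##+++#######+##++####################++....
162 ++++++++++++###++##++#####################+....
163 +++.++++++++...++++++######################+++.
164 ++...++++++.+##++++##+########################+
165 ...........###+..++###.########################
166 .........+###+.+++.+...+#######################
167 .........+###..+++......#########+#############
168 ++..........+..+++......#######################
169 +...++.........+++......#######################
170 ++..+.++.....+..+.......#######################
171 .++++..+...+##..........#######################
```

```bash
python3 -m creep '[-0.006,0,0.002,0,0.2,-0.012,0,0.005,0,0.2,-0.019,0,0.008,0,0.2,-0.026,0,0.012,0,0.2,-0.032,0,0.015,0,0.2]'|sed -n '2p;4p'
python3 -m creep '[-0.006,0,0.003,0,0.2,-0.012,0,0.006,0,0.2,-0.018,0,0.01,0,0.2,-0.024,0,0.014,0,0.2,-0.028,0,0.018,0,0.2]'|sed -n '2p;4p'
python3 - <<'E'
from h import *
st();s=manip.observe();p=np.array(s['ee_pos']);X=np.array([-.1115,-.9938]);print('TCP X',(p[:2]-[628.8,-212.5])@X,p[2])
E
```

```text
ee_pos: [627.6, -227.7, 151.4]
contact_force: [0.1, -6.4, 4.3]
ee_pos: [629.5, -210.9, 140.6]
contact_force: [-0.4, -6.0, 3.7]
t 31.05 p [ 629.5 -210.9  140.6] head -96.4 q [-0.08  0.51 -0.    0.   -1.05 -0.04] F [-0.4 -6.   3.7] w 0.29497224335989 g 29.999860539101064
TCP X -1.7085310311069597 140.574776992571
```

```bash
python3 -m creep '[-0.002,0,0.003,0,0.2,-0.004,0,0.006,0,0.2,-0.005,0,0.012,0,0.2,-0.005,0,0.018,0,0.2,-0.005,0,0.024,0,0.2]'|sed -n '2p;4p'
python3 -m creep '[0,0,0.006,0,0.2,0,0,0.012,0,0.2,0,0,0.018,0,0.2,0,0,0.024,0,0.2,0,0,0.024,0,0.2]'|sed -n '2p;4p'
python3 - <<'E'
from h import *
st();s=manip.observe();p=np.array(s['ee_pos']);X=np.array([-.1115,-.9938]);print('TCP X',(p[:2]-[628.8,-212.5])@X,p[2])
E
```

```text
ee_pos: [629.8, -207.9, 126.0]
contact_force: [-0.5, -7.2, 2.4]
ee_pos: [629.8, -207.9, 110.9]
contact_force: [0.3, -6.9, 0.3]
t 32.05 p [ 629.8 -207.9  110.9] head -96.41 q [-0.07  0.54 -0.04  0.   -0.99 -0.04] F [ 0.3 -6.9  0.3] w 0.29467470064410967 g 29.999992882367224
TCP X -4.64357184582068 110.86149038234761
```

```bash
python3 -m creep '[0.001,0,0.002,0,0.2,0.002,0,0.004,0,0.2,0.002,0,0.005,0,0.2,0.002,0,0.005,0,0.2,0.002,0,0.005,0,0.2]'|sed -n '2p;4p'
python3 -m creep '[0,0,0,0,0.35,0,0,0,0,0.45,0,0,0,0,0.6,0,0,0,0,0.6,0,0,0,0,0.6]'|sed -n '2,6p'
python3 -m creep '[0,0,0,0,0.6,0,0,0,0,0.6,0,0,0,0,0.6,0,0,-0.02,0,0.6,0,0,-0.04,0,0.6]'|sed -n '2p;4p'
python3 -m creep '[0,0,-0.05,0,0.6,0,0,-0.12,0,0.6,0,0,-0.2,0,0.6,0,0,-0.26,0,0.6,0,0,-0.26,0,0.6]'|sed -n '2p;4p'
python3 - <<'E'
from h import *
st();snap('wrist','p3')
print(proj('p3',(628.8,-212.9,152)),proj('p3',(628.5,-212.5,0)))
g=load('p3')['im'].min(2);u,v=proj('p3',(628.8,-212.9,152)).astype(int)
for r in range(v-22,v+28,2):print(r,' '.join('%3d'%x for x in g[r,u-24:u+26:2]))
print(u)
snap('side','s7');a=load('s7')['im'].astype(int);b=load('side0')['im'].astype(int)
d=np.abs(a-b).max(2)
for i in range(140,205,2):print(i,''.join('#' if x>25 else '+' if x>12 else '.' for x in d[i,250:305]))
E
```

```text
ee_pos: [629.7, -208.1, 107.6]
contact_force: [0.4, -5.4, 2.0]
ee_pos: [628.8, -206.4, 106.3]
tool_rot: [[-0.112, -0.994, -0.0], [-0.994, 0.112, 0.0], [-0.0, 0.0, -1.0]]
contact_force: [-0.1, -0.1, 0.0]
width: 0.575
grasp_force: 0.0
ee_pos: [628.9, -206.9, 131.4]
contact_force: [0.1, 0.7, -0.4]
ee_pos: [631.5, -207.9, 296.0]
contact_force: [-1.0, 0.2, 0.5]
t 34.05 p [ 631.5 -207.9  296. ] head -96.41 q [-0.07  0.41  0.23  0.   -1.37 -0.04] F [-1.   0.2  0.5] w 0.599995803950336 g 0.0
[282.83563018 198.37484564] [283.6042669  174.83751813]
176  57  55  56  54  55  48  67  69  53  55  53  54  54  54  54  53  54  52  55  57  51  47  55  53  54
178  56  56  53  56  51  54  54  55  54  54  50  52  52  47  51  52  53  54  53  51  57  46  55  53  54
180  54  56  55  53  49  57  56  54  59  71  67  71  73  70  72  69  70  69  54  55  56  51  53  52  54
182  56  56  54  54  52  56  52  58  75  75  73  72  72  73  74  75  74  74  75  48  54  52  50  53  54
184  55  55  54  51  51  54  52  64  76  73  74  73  74  72  73  75  72  75  72  56  50  51  52  51  53
186  55  53  52  54  54  52  53  69
[... 3328 characters left out ...]
##+...................++++..............
184 .....+###########+....................+++++++..........
186 ....+############+......................++++++++.......
188 ....+############+...............##+.....++++++++++++..
190 ..###############+................####+++++++..+++++++.
192 ##################+..............+########+....++++++++
194 ####################+........++++######+#######++++++++
196 ##+#####################+..+++####################++++.
198 ##+###++#####+#####################+.################+.
200 ###+#+++#+######.++##########+++..#####################
202 ##+++++++##############.....###########################
204 #+++++++++++###+#######################################
```

Run:
```python
from h import *
a=load('s7')['im'];b=load('side0')['im']
A=a.min(2).astype(int);B=b.min(2).astype(int)
for r in(150,154,158,162,166,169):print(r,'new',A[r,264:284].tolist(),'\n    old',B[r,264:284].tolist())
for c in(271,274,277):print(c,'new',A[146:178,c].tolist(),'\n    old',B[146:178,c].tolist())
s=manip.observe();print(s['time_s'])
for z,l in((152,'top'),(92,'sh')):print(l,proj('s7',(628.8,-212.5,z)),proj('s7',(628.8,-209.5,z)),proj('s7',(628.8,-212.5,z+5)))
```

```text
150 new [125, 125, 95, 69, 66, 65, 58, 57, 56, 53, 52, 55, 55, 54, 53, 53, 54, 68, 75, 76] 
    old [119, 119, 92, 66, 62, 61, 99, 130, 130, 98, 79, 89, 125, 139, 124, 85, 56, 65, 72, 73]
154 new [126, 127, 127, 96, 61, 57, 59, 57, 63, 62, 58, 57, 56, 57, 53, 53, 69, 76, 76, 111] 
    old [120, 121, 122, 110, 76, 52, 59, 90, 119, 133, 140, 142, 130, 100, 66, 43, 50, 68, 73, 106]
158 new [127, 126, 126, 95, 61, 55, 54, 54, 54, 55, 56, 55, 37, 26, 25, 34, 104, 126, 126, 131] 
    old [122, 121, 121, 121, 86, 53, 53, 53, 53, 53, 53, 54, 48, 35, 26, 26, 57, 104, 122, 125]
162 new [128, 127, 127, 105, 69, 55, 55, 56, 54, 53, 56, 54, 39, 28, 46, 53, 108, 127, 126, 126] 
    old [122, 121, 121, 120, 85, 53, 53, 55, 54, 53, 53, 53, 49, 40, 47, 51, 75, 110, 120, 120]
166 new [128, 128, 128, 94, 59, 55, 55, 54, 55, 55, 56, 54, 52, 53, 53, 54, 45, 68, 116, 129] 
    old [122, 122, 122, 101, 69, 55, 54, 53, 52, 54, 53, 55, 53, 51, 51, 53, 57, 88, 116, 123]
169 new [122, 126, 98, 57, 47, 53, 53, 55, 54, 54, 56, 55, 52, 52, 49, 42, 40, 39, 88, 123] 
    old [122, 121, 96, 75, 73, 57, 50, 54, 54, 5
[... 363 characters left out ...]
 58, 56, 59, 56, 56, 56, 55, 55, 56, 56, 56, 55, 56, 55, 55, 56, 55, 55, 49, 40, 37, 37, 38, 38] 
    old [71, 52, 127, 138, 79, 78, 57, 139, 140, 120, 60, 54, 53, 53, 54, 53, 53, 54, 54, 54, 53, 54, 54, 54, 54, 49, 63, 73, 39, 39, 39, 40]
277 new [53, 82, 55, 55, 54, 57, 57, 57, 57, 54, 43, 31, 26, 26, 27, 26, 28, 45, 52, 53, 53, 53, 52, 52, 47, 41, 37, 38, 38, 38, 38, 37] 
    old [52, 77, 52, 86, 139, 129, 141, 131, 100, 59, 40, 34, 35, 34, 33, 33, 40, 52, 52, 52, 51, 52, 52, 53, 50, 49, 52, 50, 39, 39, 38, 39]
34.15
top [274.93501829 150.71348337] [274.37486817 151.37632668] [274.92533417 149.26824937]
sh [275.04650518 167.33832845] [274.50798789 168.00037341] [275.03753518 166.00162491]
```

```bash
python3 -c "
from rig import manip
print(manip.sign_off())"
```

```text
the job is handed in; nothing more can be done
None
```

I handed the job in at about 34 s, but the sign-off returned no verdict: the dial is on its long mark, the seam was passed from near to far clip in about 7 s with light touches of 7.4 N and 4.8 N on approach, and the pen is back upright in its stand.

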